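# Make up the two painters' kits for the carved foam stones

## Task

Make up the two painting kits from the stock on the bench: the blue tray gets the white tub and the wide brush, the mustard-yellow tray gets the mint tub, the dark green tub and the narrow brush. Stand the tubs upright in the tray's narrow bay and lay the brushes flat, lengthwise, in its wide bay, setting each thing down rather than dropping it and never tipping a tub over. Leave the terracotta tub, the carved foam stone and the scraper where they are.

Things in the scene. Friction and masses are not known exactly. Their poses are not given: they have to be found in the camera images.
- tray_blue: Blue plastic tray, fixed, 228 (x) by 222 mm (y); origin at the centre of its underside, z up. Floor 4 mm thick, outer walls 4 mm thick, 22 mm high. A dividing wall along x at y = 27 to 31 mm, 14 mm high, makes two bays 220 mm long: narrow tub bay y = 31 to 107 mm (76 wide, middle y = 69), wide brush bay y = -107 to 27 mm (134 wide, middle y = -40).
- tray_mustard: Mustard-yellow plastic tray, fixed, 228 (x) by 222 mm (y); origin at the centre of its underside, z up. Floor 4 mm thick, outer walls 4 mm thick, 22 mm high. A dividing wall along x at y = 27 to 31 mm, 14 mm high, makes two bays 220 mm long: narrow tub bay y = 31 to 107 mm (76 wide, middle y = 69), wide brush bay y = -107 to 27 mm (134 wide, middle y = -40).
- tub_white: Closed round paint tub, plain cylinder 60 mm in diameter and 66 mm tall, about 0.2 kg, all white (white lid and band). Origin at the centre of its underside, z up.
- tub_mint: Closed round paint tub, plain cylinder 60 mm in diameter and 66 mm tall, about 0.2 kg, white with pale mint-green lid and band. Origin at the centre of its underside, z up.
- tub_green: Closed round paint tub, plain cylinder 60 mm in diameter and 66 mm tall, about 0.2 kg, white with dark green lid and band. Origin at the centre of its underside, z up.
- tub_terracotta: Closed round paint tub, plain cylinder 60 mm in diameter and 66 mm tall, about 0.2 kg, white with reddish-brown terracotta lid and band; not wanted in either kit, stays where it is. Origin at the centre of its underside, z up.
- brush_wide: Wide flat paint brush lying flat, 190 mm long, 16 mm thick, 0.07 kg. Origin at mid length on the underside, x towards the bristle tip: pale bristles x = 52 to 95 mm and steel ferrule 24 to 52, both 60 mm wide; wooden shoulder 4 to 24; straight wooden handle 24 mm wide, x = -85 to 4, end at -95. Balances at about x = 0: hold the handle near x = -12.
- brush_narrow: Narrow flat paint brush lying flat, 190 mm long, 16 mm thick, 0.07 kg. Origin at mid length on the underside, x towards the bristle tip: pale bristles x = 52 to 95 mm and steel ferrule 24 to 52, both 26 mm wide; wooden shoulder 4 to 24; straight wooden handle 18 mm wide, x = -85 to 4, end at -95. Balances at about x = 0: hold the handle near x = -12.
- foam_stone: Carved foam stone, mint green, loose, irregular, about 80 x 56 mm and 28 mm high; bystander. Origin at the centre of its underside.
- scraper: Loose filling knife with wooden handle and fan-shaped steel blade, 193 mm long, up to 60 mm wide, 14 mm high, lying flat; bystander. Origin on the underside where handle and blade meet, x towards the blade's edge.

How it is judged:
By the outcome, as a careful person would: the job done as asked, in the order asked, and still so for the second after the job is handed in, with the robot touching nothing.
It also fails if it takes over 109 s, if anything falls off the work surface, if the arm or the gripper's body presses on something with over 40 N, if the wrist force passes 120 N, or if a joint passes its speed limit or range.

## Robot

A 7-joint arm with a two-finger parallel gripper is mounted at the origin on the work surface. World frame = base frame: x ahead of the robot, y to its left, z up, the work surface at z = 0. Lengths are in m, angles in rad, forces in N, time in s.
With the tool pointing down it reaches from about 0.4 to 0.875 m from the base axis. Payload 6.5 kg.
Tool frame: the origin (TCP) lies on the centre line of the jaws, within the pads' length; the fingertips stand 17 mm ahead of it and the grasp point (between the pads) lies 2 mm behind it (bot.tips_ahead is the distance from the TCP to the fingertips, in m); z points along the fingers, y is the line along which they close (so a half turn about z gives the same grasp; the last joint's range is limited). The gripper opens to 88 mm and grips with 3 to 60 N. Pads are 18 mm wide; open, the fingers measure 123 mm over their backs; the gripper's body (75 mm by 187 mm) begins 45 mm behind the grasp point.
Start: joints at [1.216, 0.536, -0.004, 1.538, 0.003, 1.067, -0.071], TCP at [0.185, -0.623, 0.235] pointing down, gripper open.
Joint ranges: [-2.7, 2.7], [-0.37, 2.16], [-1.27, 1.26], [0.24, 2.4], [-1.31, 4.45], [0.19, 1.91], [-2.76, 2.76]. Speed limits (rad/s): [2.39, 2.39, 3.14, 3.14, 3.14, 3.14, 3.14].

## Interface

Orientations are given as a unit quaternion [w, x, y, z].
In Python, from cell import bot gives the robot as it stands. The module is installed in compiled form; this text tells all that it offers.
- The arm moves only by the tool send_rows, never from a script. Its argument "moves" is a list of rows, each a list of 7 numbers: the turn, a rotation vector about the tool's x, y, z in a scale on which 1.0 is 2 pi rad, then the shift along the tool's x, y, z in normalised numbers (1 is 0.75 m), then the closure, from 0 (fully open) to 1 (shut). In form: [[wx, wy, wz, x, y, z, claw], ...]. A call has 1 to 20 rows; each row is the pose to reach, as a shift and turn from the pose commanded when the call began, along the tool's axes at that moment; what a row does not reach only later rows make up. A row lasts 1/10 s, in which the tool goes at most 50 mm and 8.59 degrees, less where a joint would pass 70% of its speed; a pose out of reach is approached as far as the arm can. A call with a gripper value outside its range is refused whole. The fingers move at their own pace and stop on an object; "newtons" is the grip in N (left out, the last holds). Time passes only in rows, so rows that repeat a pose let the fingers close. It gives the time, the measured TCP pose, the force, the opening and the grip force at its end, in the units of the state.
- bot.read_state(): the state, without advancing time (a new reading comes with each control period).
- bot.snapshot(name): name is "scene" or "side" or "wrist"; returns (picture, depth): 480x640x3 uint8, blue, green, red; 480x640 float32, m along the optical axis (not along the pixel's ray), 0 where there is no reading.
- bot.camera_info(name): a dict with "fovy" (degrees; the focal length in pixels is half the picture's height over the tangent of half this angle, whatever the lens; pixels are square), "cx", "cy" (the principal point, pixels), "k1" (the pictures are not rectified: a ray, as slopes to the right and down, at radius r is drawn at 1 + k1 r^2 times it, then the intrinsics apply), "rvec" (rotation vector, rad) and "tvec" (3), from world to camera coordinates, as OpenCV has them. Camera axes: x right, y down, z forward; pixel columns grow to the right and rows downward; lengths in m; the calibration is good to about 2 mm. A picture is of the moment at which its call begins: read the wrist's pose just before it. camera_info takes no time and is no camera call; for the wrist camera it gives the pose at the moment of the call.
- bot.finish_job(): hands the job in; it is judged then, once.
The state is a dict: "t": time; "joint_positions": joint angles; "qd": joint speeds; "joint_efforts": joint torques, N m; "tool_pos": TCP position; "tcp_rot": TCP orientation; "ft_force": force on the tool from outside, world axes, zero at the start; "torque": the same for the moment, N m; "gripper_width": opening from 0.0 (shut) to 1.0 (fully open); "grip_force": force on a finger pad.
Only numpy, scipy, OpenCV 4.12 (cv2) and the standard library are available. Lean on these libraries where they do the work, as an engineer would, in place of code of your own. Each camera call takes 0.05 s, during which the arm holds its last target. There are 200 camera calls.

## Working session

There is one attempt and no reset: what is moved stays moved. The work goes in short steps, Python scripts to look and compute and a tool call to move; the robot and the scene stay as the last step left them, time stands still between calls to the robot, and variables do not carry over. Pictures are saved under pics/ and viewed, at most 14 in all, crops included, and the job is handed in when it is done.

Besides the shell and the picture viewer there is one more tool, called after "Emit:" as name([rows], argument=value, ...), one row to a line, values as JSON. send_rows: Moves the arm, as the interface text tells. Its arguments: {"type":"object","properties":{"moves":{"type":"array"},"newtons":{"type":"number"}},"required":["moves"]}

```bash
mkdir -p pics
cat > h.py <<'E'
import numpy as np, cv2
from cell import bot
def cam(n):
    c=bot.camera_info(n); R=cv2.Rodrigues(np.array(c['rvec'],float))[0]; t=np.array(c['tvec'],float).ravel()
    return c,R,t
def ray(C,uv):
    c,R,t=C; f=240/np.tan(np.radians(c['fovy'])/2); uv=np.atleast_2d(np.array(uv,float))
    d=(uv-[c['cx'],c['cy']])/f; s=d.copy()
    for _ in range(20): s=d/(1+c['k1']*(s**2).sum(1,keepdims=True))
    return -R.T@t, np.c_[s,np.ones(len(s))]@R
def plane(C,uv,z):
    o,d=ray(C,uv); return o+d*((z-o[2])/d[:,2])[:,None]
def cloud(C,depth):
    v,u=np.mgrid[0:480,0:640]; o,d=ray(C,np.c_[u.ravel(),v.ravel()])
    p=o+d*depth.ravel()[:,None]; p[depth.ravel()==0]=np.nan
    return p.reshape(480,640,3)
E
python3 - <<'E'
from h import *
s=bot.read_state(); print(s)
for n in ['scene','side','wrist']:
    c=bot.camera_info(n); p,d=bot.snapshot(n); cv2.imwrite(f'pics/{n}0.png',p); np.savez(f'{n}0.npz',p=p,d=d,**{k:np.array(v) for k,v in c.items()}); print(n,c,(d>0).mean())
E
```

```text
{'t': 0.0, 'joint_positions': array([ 1.21579747,  0.53716364, -0.00444157,  1.53883754,  0.00261598,
        1.06729877, -0.07118335]), 'qd': array([-0.00042997,  0.00023393,  0.00132771, -0.00028638,  0.00067665,
       -0.00068076,  0.00041173]), 'joint_efforts': array([-1.07739848e-03, -5.70984936e+01,  9.90406238e-01, -2.51602328e+01,
       -5.62877452e-02,  1.78850640e-02,  1.18374874e-04]), 'tool_pos': array([ 0.1849292 , -0.6225054 ,  0.23415457]), 'tcp_rot': array([-8.29303262e-04,  9.89585040e-01,  1.43946950e-01, -1.90061740e-04]), 'ft_force': array([-0.14533516, -0.47756813,  0.19008289]), 'torque': array([0.00977213, 0.01732174, 0.02083915]), 'grip_force': 0.0, 'gripper_width': 1.0019597308070132}
scene {'fovy': 45.05400394005497, 'cx': 323.6218201780087, 'cy': 240.2194669992127, 'k1': -0.07916898107285798, 'rvec': array([ 0.70720678,  2.71702972, -0.93702743]), 'tvec': array([ 0.53922899, -0.19919579,  1.36039991])} 0.9960774739583333
side {'fovy': 55.32335303614868, 'cx': 319.2687699802643, 'cy': 240.63609401100746, 'k1': -0.017799231356529634, 'rvec': array([ 0.27357127, -2.58367838,  1.514736  ]), 'tvec': array([0.597519  , 0.10839736, 0.68008407])} 0.996005859375
wrist {'fovy': 66.55589279570296, 'cx': 317.5644875349371, 'cy': 237.62486754135662, 'k1': -0.02273741338001232, 'rvec': array([-2.29659449,  1.71271239,  0.28606035]), 'tvec': array([-0.64934775, -0.04464134,  0.39158386])} 0.9957649739583333
```

View pics/scene0.png

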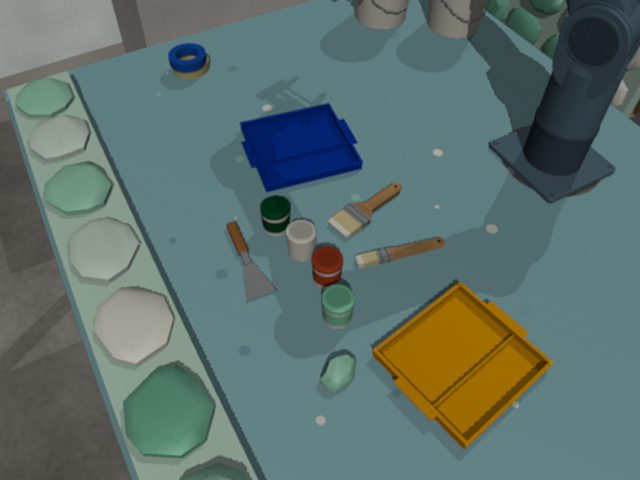

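View pics/side0.png

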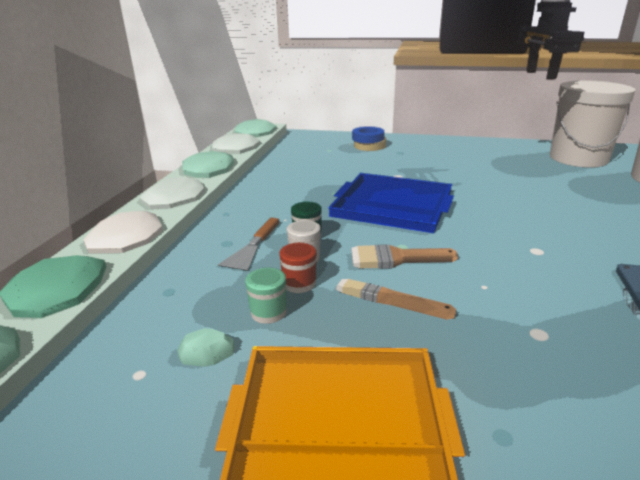

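Scene: tubs at about green (276,215), white (301,240), terracotta (327,265), mint (338,305); wide brush (365,210), narrow (400,252), scraper (250,262), stone (338,372), blue tray (300,147), mustard tray (462,363). Now measuring.

```bash
cat > m.py <<'E'
from h import *
def load(n):
    z=np.load(n+'0.npz'); c={k:z[k] for k in ['fovy','cx','cy','k1','rvec','tvec']}
    for k in ['fovy','cx','cy','k1']: c[k]=float(c[k])
    return z['p'],z['d'],(c,cv2.Rodrigues(c['rvec'])[0],c['tvec'].ravel())
if __name__=='__main__':
  for n in ['scene','side']:
    p,d,C=load(n); P=cloud(C,d); X,Y,Z=P[...,0],P[...,1],P[...,2]
    hsv=cv2.cvtColor(p,cv2.COLOR_BGR2HSV); H,S,V=cv2.split(hsv)
    print(n,'table z',np.nanmedian(Z[(abs(Z)<.02)&(X>.3)&(X<1)&(abs(Y)<.4)]))
    inb=(X>.2)&(X<1.0)&(abs(Y)<.6)
    def comps(m,amin):
        k,l,st,ce=cv2.connectedComponentsWithStats(m.astype(np.uint8))
        return [(l==i) for i in range(1,k) if st[i,4]>amin]
    for m in comps(inb&(Z>.061)&(Z<.075),40):
        ct=max(cv2.findContours(m.astype(np.uint8),0,1)[0],key=cv2.contourArea)[:,0,:]
        w=plane(C,ct,.066)[:,:2].astype(np.float32); c,r=cv2.minEnclosingCircle(w)
        print('lid px',ct.mean(0).round(),'xy',np.round(c,4),'r',round(r,4),'bgr',np.median(p[m],0))
    for nm,m in [('blue',(H>110)&(H<128)&(S>180)),('must',(H>12)&(H<26)&(S>215)&(V>100))]:
        m=m&inb&(Z<.03); mm=comps(m,2500)
        for q in mm:
            t=q&(Z>.0165)
            w=P[t][:,:2].astype(np.float32); r=cv2.minAreaRect(w); print(nm,'rim cloud rect',np.round(r[0],4),np.round(r[1],4),round(r[2],2))
            print(cv2.boxPoints(r).round(3).tolist())
    for m in comps(inb&(Z>.005)&(Z<.05)&~((H>110)&(H<128)&(S>180))&~((H>12)&(H<26)&(S>215)&(V>100)),100):
        q=P[m]; r=cv2.minAreaRect(q[:,:2].astype(np.float32)); v,u=np.nonzero(m)
        print('obj',u.mean().round(),v.mean().round(),'rect',np.round(r[0],4),np.round(r[1],3),round(r[2],1),'zmax',np.percentile(q[:,2],98).round(4),m.sum(),np.median(p[m],0))
E
python3 m.py
```

```text
scene table z -0.0014881334434431737
lid px [275. 207.] xy [ 0.6685 -0.1161] r 0.0307 bgr [20. 42.  0.]
lid px [300. 231.] xy [ 0.6524 -0.0345] r 0.0302 bgr [115. 121. 121.]
lid px [327. 260.] xy [0.6415 0.0477] r 0.031 bgr [15. 35. 93.]
lid px [338. 299.] xy [0.6679 0.1324] r 0.0309 bgr [ 88. 110.  68.]
lid px [217. 477.] xy [0.9795 0.3165] r 0.0228 bgr [ 99.  113.5  84. ]
blue rim cloud rect [ 0.5114 -0.3077] [0.2282 0.2552] 80.52
[[0.367000013589859, -0.39899998903274536], [0.6179999709129333, -0.4410000145435333], [0.656000018119812, -0.2160000056028366], [0.40400001406669617, -0.17399999499320984]]
must rim cloud rect [0.5194 0.3193] [0.2572 0.2236] 10.34
[[0.37299999594688416, 0.4059999883174896], [0.4129999876022339, 0.1860000044107437], [0.6660000085830688, 0.23199999332427979], [0.6259999871253967, 0.4519999921321869]]
obj 156.0 308.0 rect [ 0.9616 -0.1329] [0.934 0.077] 90.0 zmax 0.0496 12340 [140. 153. 134.]
obj 361.0 211.0 rect [ 0.4708 -0.067 ] [0.193 0.063] 12.4 zmax 0.0165 1363 [ 94. 100. 121.]
obj 275.0 225.0 rect [ 0.6723 -0.1063] [0.03  0.058] 69.1 zmax 0.049 368 [2
[... 1783 characters left out ...]
t [ 0.7543 -0.1071] [0.127 0.022] 83.1 zmax 0.0145 345 [ 67.  99. 140.]
obj 284.0 289.0 rect [0.6361 0.0215] [0.28  0.063] 78.6 zmax 0.0493 1733 [ 91.  99. 103.]
obj 397.0 255.0 rect [ 0.4696 -0.0696] [0.191 0.063] 12.4 zmax 0.0162 1599 [117. 133. 163.]
obj 395.0 297.0 rect [0.4785 0.0629] [0.03 0.19] 76.9 zmax 0.0162 1533 [ 87. 118. 149.]
obj 205.0 346.0 rect [0.7199 0.2339] [0.074 0.046] 4.1 zmax 0.0286 1515 [175. 194. 150.]
obj 262.0 386.0 rect [0.6106 0.2807] [0.243 0.12 ] 62.4 zmax 0.0235 1484 [ 33.  114.5 175. ]
obj 405.0 356.0 rect [0.4552 0.2046] [0.06  0.108] 64.1 zmax 0.0231 473 [ 30. 113. 174.]
obj 457.0 442.0 rect [0.3907 0.3172] [0.013 0.099] 0.4 zmax 0.0231 123 [ 44. 124. 182.]
```

```bash
cat >> h.py <<'E'
from scipy.spatial.transform import Rotation as Ro
def go(xyz,yaw,rel=True):
    """tool x yaw (deg, mod 180), pointing down: print turn & shift from present pose"""
    s=bot.read_state(); q=s['tcp_rot']; R=Ro.from_quat([q[1],q[2],q[3],q[0]])
    best=None
    for y in (yaw,yaw+180):
        T=Ro.from_euler('z',y,degrees=True)*Ro.from_quat([1,0,0,0])
        w=(R.inv()*T).as_rotvec()
        if best is None or abs(w[2])<abs(best[2]): best=w
    print('t',round(s['t'],2),'turn',best.round(4),'shift',R.inv().apply(np.array(xyz)-s['tool_pos']).round(4),'pos',s['tool_pos'].round(4),'w',round(s['gripper_width'],3),'q7',s['joint_positions'][6].round(2))
E
python3 - <<'E'
from m import *
for n in ['scene','side']:
    p,d,C=load(n); P=cloud(C,d); Q=P.reshape(-1,3); Q=Q[np.isfinite(Q[:,0])]
    for nm,c,a in [('blue',(.511,-.308),-9.6),('must',(.519,.319),10.3)]:
        for it in range(3):
            r=np.radians(a); L=(Q[:,:2]-c)@np.array([[np.cos(r),-np.sin(r)],[np.sin(r),np.cos(r)]]); z=Q[:,2]
            rim=(z>.018)&(z<.03)
            o={}
            for k,(ax,lo) in {'x+':(0,.112),'x-':(0,-.112),'y+':(1,.109),'y-':(1,-.109)}.items():
                s=rim&(abs(L[:,ax]-lo)<.012)&(abs(L[:,1-ax])<.1)
                if k[0]=='x': s&=abs(L[:,1])>.06   # skip lugs
                o[k]=np.polyfit(L[s,1-ax],L[s,ax],1) if s.sum()>20 else (np.nan,np.nan)
            s=(z>.0105)&(z<.018)&(abs(L[:,1]-.029)<.01)&(abs(L[:,0])<.1)
            dv=np.polyfit(L[s,0],L[s,1],1) if s.sum()>20 else (np.nan,)*2
        print(n,nm,{k:np.round(v,4) for k,v in o.items()},'div',np.round(dv,4),s.sum())
E
```

```text
scene blue {'x+': array([0.0033, 0.1131]), 'x-': array([ 0.0018, -0.1109]), 'y+': array([-0.0019,  0.1087]), 'y-': array([-0.0023, -0.1098])} div [-0.0009  0.0293] 93
scene must {'x+': array([-0.0006,  0.112 ]), 'x-': array([-0.0002, -0.1114]), 'y+': array([0.0004, 0.1095]), 'y-': array([-0.0041, -0.1084])} div [-0.0026  0.0295] 208
side blue {'x+': array([-0.0015,  0.1122]), 'x-': array([ 0.0014, -0.1111]), 'y+': array([0.0012, 0.1064]), 'y-': array([-0.0014, -0.1115])} div [0.0058 0.0259] 154
side must {'x+': array([0.0003, 0.1108]), 'x-': array([-0.0011, -0.1126]), 'y+': array([nan, nan]), 'y-': array([ 0.0006, -0.1099])} div [0.0019 0.0275] 1008
```

```bash
python3 -c "
from h import *
go([.48,-.02,.42],90)"
```

```text
t 0.15 turn [-1.200e-03 -8.000e-04 -1.282e+00] shift [ 0.4544 -0.4939 -0.185 ] pos [ 0.1849 -0.6226  0.2344] w 0.998 q7 -0.07
```

```bash
python3 -c "
from h import *
go([.650,-.034,.18],90)"
```

```text
t 0.15 turn [-1.200e-03 -8.000e-04 -1.282e+00] shift [ 0.6134 -0.4317  0.0549] pos [ 0.1849 -0.6226  0.2344] w 0.998 q7 -0.07
```

Units first: shifts go in shares of 0.75 m and turns go in shares of 2 pi rad. So 0.613 m / 0.75 = 0.8173, -0.432 m / 0.75 = -0.576, -1.282 rad / 6.2832 = -0.204.

Emit:
send_rows([
  [0, 0, -0.204, 0.8173, -0.576, 0.0733, 0],
  [0, 0, -0.204, 0.8173, -0.576, 0.0733, 0],
  [0, 0, -0.204, 0.8173, -0.576, 0.0733, 0],
  [0, 0, -0.204, 0.8173, -0.576, 0.0733, 0],
  [0, 0, -0.204, 0.8173, -0.576, 0.0733, 0],
  [0, 0, -0.204, 0.8173, -0.576, 0.0733, 0],
  [0, 0, -0.204, 0.8173, -0.576, 0.0733, 0],
  [0, 0, -0.204, 0.8173, -0.576, 0.0733, 0],
  [0, 0, -0.204, 0.8173, -0.576, 0.0733, 0],
  [0, 0, -0.204, 0.8173, -0.576, 0.0733, 0],
  [0, 0, -0.204, 0.8173, -0.576, 0.0733, 0],
  [0, 0, -0.204, 0.8173, -0.576, 0.0733, 0],
  [0, 0, -0.204, 0.8173, -0.576, 0.0733, 0],
  [0, 0, -0.204, 0.8173, -0.576, 0.0733, 0],
  [0, 0, -0.204, 0.8173, -0.576, 0.0733, 0],
  [0, 0, -0.204, 0.8173, -0.576, 0.0733, 0],
  [0, 0, -0.204, 0.8173, -0.576, 0.0733, 0],
  [0, 0, -0.204, 0.8173, -0.576, 0.0733, 0],
  [0, 0, -0.204, 0.8173, -0.576, 0.0733, 0],
  [0, 0, -0.204, 0.8173, -0.576, 0.0733, 0],
], newtons=20)

```text
t: 2.15
tool_pos: [0.6492, -0.0361, 0.1802]
tcp_rot: [0.0, 0.708, 0.706, -0.0]
ft_force: [1.0, -0.6, 0.7]
gripper_width: 0.996
grip_force: 0.0
```

```bash
python3 -c "
from h import *
C=cam('wrist');p,d=bot.snapshot('wrist');cv2.imwrite('pics/w1.png',p)
P=cloud(C,d);m=((P[...,2]>.061)&(P[...,2]<.072)&(P[...,0]<.8)&(P[...,0]>.55)).astype(np.uint8)
for ct in cv2.findContours(m,0,1)[0]:
  if cv2.contourArea(ct)<200: continue
  w=plane(C,ct[:,0],.066)[:,:2].astype(np.float32); c,r=cv2.minEnclosingCircle(w); print(ct[:,0].mean(0),np.round(c,4),round(r,4))
go([.650,-.034,.043],90)"
```

```text
[338.28645833 326.52604167] [ 0.6664 -0.1216] 0.0309
[318.7706422  233.81651376] [ 0.6506 -0.0401] 0.0302
[301.90650407 121.47154472] [0.6386 0.0415] 0.0299
[341.4742268   12.39175258] [0.6647 0.1156] 0.0275
t 2.2 turn [ 0.0001  0.0006 -0.0018] shift [0.0019 0.0006 0.1372] pos [ 0.6494 -0.0358  0.1802] w 0.999 q7 -0.24
```

View pics/w1.png

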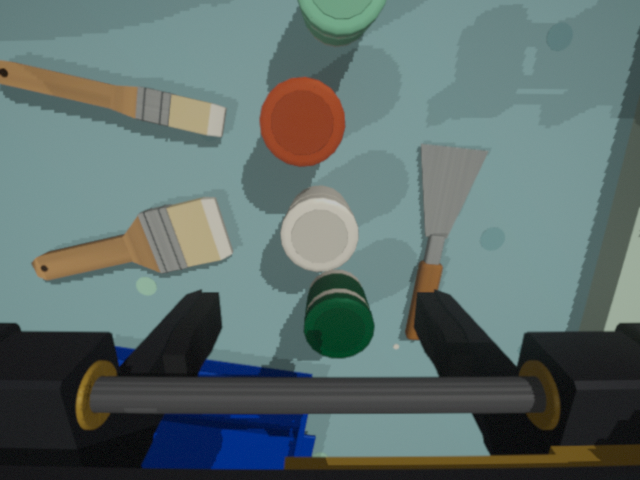

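The wrist picture shows the white tub (319,234) framed between the fingers, green at (338,326), terracotta at (302,121); scraper clear at (430,250). Descending.

In the tool's units: 0.137 m / 0.75 = 0.1827, 0.1 m / 0.75 = 0.1333.

Emit:
send_rows([
  [0, 0, 0, -0.0013, 0.0013, 0.0667, 0],
  [0, 0, 0, -0.0013, 0.0013, 0.1333, 0],
  [0, 0, 0, -0.0013, 0.0013, 0.1827, 0],
  [0, 0, 0, -0.0013, 0.0013, 0.1827, 0],
  [0, 0, 0, -0.0013, 0.0013, 0.1827, 1],
  [0, 0, 0, -0.0013, 0.0013, 0.1827, 1],
  [0, 0, 0, -0.0013, 0.0013, 0.1827, 1],
  [0, 0, 0, -0.0013, 0.0013, 0.1827, 1],
  [0, 0, 0, -0.0013, 0.0013, 0.1827, 1],
  [0, 0, 0, -0.0013, 0.0013, 0.1827, 1],
  [0, 0, 0, -0.0013, 0.0013, 0.1827, 1],
  [0, 0, 0, -0.0013, 0.0013, 0.1827, 1],
], newtons=25)

```text
t: 3.4
tool_pos: [0.6517, -0.0355, 0.045]
tcp_rot: [0.001, 0.707, 0.707, 0.001]
ft_force: [-2.9, -0.3, 7.0]
gripper_width: 0.677
grip_force: 25.0
```

```bash
cat >> h.py <<'E'
TR={'blue':((.5113,-.3095),-9.7),'must':((.519,.319),10.25)}
def tp(n,x,y):
    (a,b),w=TR[n]; r=np.radians(w); return [a+x*np.cos(r)-y*np.sin(r), b+x*np.sin(r)+y*np.cos(r)]
E
python3 -c "
from h import *
p=tp('blue',.07,.069);print(p);go(p+[.17],90-9.7);go(p+[.05],90-9.7)"
```

```text
[np.float64(0.5919250100262049), np.float64(-0.2532807172024193)]
t 3.4 turn [0.0023 0.0003 0.1691] shift [-0.2179 -0.0595 -0.125 ] pos [ 0.6517 -0.0355  0.045 ] w 0.677 q7 -0.3
t 3.4 turn [0.0023 0.0003 0.1691] shift [-0.2178 -0.0598 -0.005 ] pos [ 0.6517 -0.0355  0.045 ] w 0.677 q7 -0.3
```

In the tool's units: -0.218 m / 0.75 = -0.2907, -0.125 m / 0.75 = -0.1667, 0.169 rad / 6.2832 = 0.0269.

Emit:
send_rows([
  [0, 0, 0, 0, 0, -0.04, 1],
  [0, 0, 0, 0, 0, -0.1067, 1],
  [0, 0, 0, 0, 0, -0.1667, 1],
  [0, 0, 0.0095, -0.0533, -0.0133, -0.1667, 1],
  [0, 0, 0.0159, -0.1133, -0.0267, -0.1667, 1],
  [0, 0, 0.0269, -0.1733, -0.0467, -0.1667, 1],
  [0, 0, 0.0269, -0.2333, -0.064, -0.1667, 1],
  [0, 0, 0.0269, -0.2733, -0.0773, -0.1667, 1],
  [0, 0, 0.0269, -0.2907, -0.08, -0.1667, 1],
  [0, 0, 0.0269, -0.2907, -0.08, -0.1667, 1],
  [0, 0, 0.0269, -0.2907, -0.08, -0.1667, 1],
])

```text
t: 4.5
tool_pos: [0.5915, -0.251, 0.1681]
tcp_rot: [-0.0, 0.764, 0.646, 0.001]
ft_force: [-0.1, 0.7, -4.0]
gripper_width: 0.673
grip_force: 25.0
```

```bash
python3 -c "
from h import *
p=tp('blue',.07,.069);go(p+[.0485],90-9.7)
C=cam('wrist');p,d=bot.snapshot('wrist');cv2.imwrite('pics/w2.png',p)"
```

```text
t 4.5 turn [ 0.0004 -0.0018  0.0022] shift [-0.0024  0.0008  0.1196] pos [ 0.5915 -0.251   0.1681] w 0.673 q7 -0.03
```

View pics/w2.png

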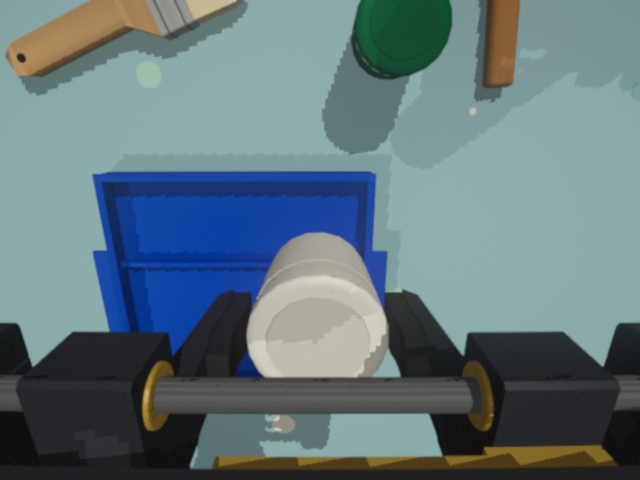

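Tub held upright at (318,310), over the narrow bay's right end. Lowering.

In the tool's units: 0.12 m / 0.75 = 0.16, 0.119 m / 0.75 = 0.1587.

Emit:
send_rows([
  [0, 0, 0, -0.0027, 0.0013, 0.0533, 1],
  [0, 0, 0, -0.0027, 0.0013, 0.1067, 1],
  [0, 0, 0, -0.0027, 0.0013, 0.14, 1],
  [0, 0, 0, -0.0027, 0.0013, 0.152, 1],
  [0, 0, 0, -0.0027, 0.0013, 0.1573, 1],
  [0, 0, 0, -0.0027, 0.0013, 0.1587, 1],
  [0, 0, 0, -0.0027, 0.0013, 0.16, 1],
  [0, 0, 0, -0.0027, 0.0013, 0.16, 1],
])

```text
t: 5.35
tool_pos: [0.5922, -0.2557, 0.0492]
tcp_rot: [0.001, 0.764, 0.645, 0.0]
ft_force: [0.5, 0.2, -2.0]
gripper_width: 0.673
grip_force: 25.0
```

Emit:
send_rows([
  [0, 0, 0, -0.0013, 0, 0.0013, 1],
  [0, 0, 0, -0.0013, 0, 0.0013, 1],
  [0, 0, 0, -0.0013, 0, 0.002, 1],
  [0, 0, 0, -0.0013, 0, 0.002, 1],
])

```text
t: 5.75
tool_pos: [0.5922, -0.2559, 0.049]
tcp_rot: [0.001, 0.764, 0.645, 0.001]
ft_force: [-4.5, 2.7, 12.6]
gripper_width: 0.677
grip_force: 25.0
```

```bash
python3 -c "
from h import *
p,d=bot.snapshot('side');cv2.imwrite('pics/s2.png',cv2.resize(p[150:260,300:480],None,fx=4,fy=4))"
```

```text
(no output)
```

View pics/s2.png

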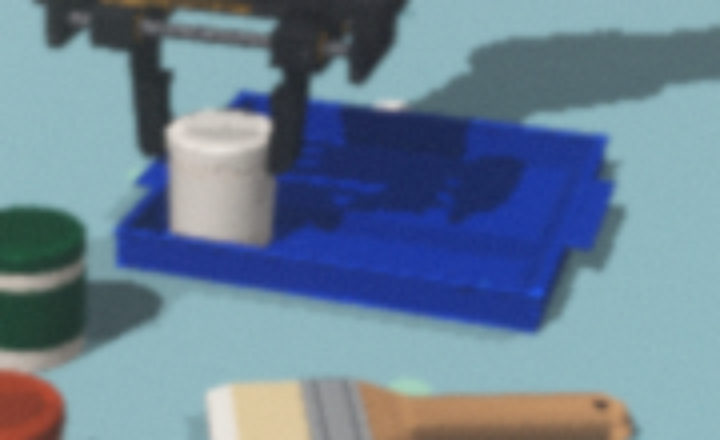

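Tub stands in the narrow bay on the floor (z rose exactly 4 mm relative to the pick). Release and retreat.

In the tool's units: -0.13 m / 0.75 = -0.1733, -0.09 m / 0.75 = -0.12.

Emit:
send_rows([
  [0, 0, 0, 0, 0, -0.0013, 1],
  [0, 0, 0, 0, 0, -0.0013, 0],
  [0, 0, 0, 0, 0, -0.0013, 0],
  [0, 0, 0, 0, 0, -0.0013, 0],
  [0, 0, 0, 0, 0, -0.0013, 0],
  [0, 0, 0, 0, 0, -0.0013, 0],
  [0, 0, 0, 0, 0, -0.0533, 0],
  [0, 0, 0, 0, 0, -0.12, 0],
  [0, 0, 0, 0, 0, -0.1733, 0],
  [0, 0, 0, 0, 0, -0.1733, 0],
])

```text
t: 6.8
tool_pos: [0.595, -0.2576, 0.1829]
tcp_rot: [0.005, 0.764, 0.645, 0.003]
ft_force: [0.1, -1.0, -0.5]
gripper_width: 1.003
grip_force: 0.0
```

```bash
python3 -c "
from h import *
c=np.array([.4702,-.0683]);a=np.radians(12.4);g=c-.012*np.array([np.cos(a),np.sin(a)]);print(g);go(list(g)+[.14],12.4)"
```

```text
[ 0.45847993 -0.07087682]
t 6.8 turn [ 0.0105 -0.0045  1.1851] shift [ 0.1611 -0.1664  0.0409] pos [ 0.595  -0.2576  0.1829] w 1.003 q7 -0.02
```

In the tool's units: -0.166 m / 0.75 = -0.2213, 0.02 m / 0.75 = 0.0267, 1.185 rad / 6.2832 = 0.1886.

Emit:
send_rows([
  [0.0016, -0.0006, 0.0239, 0.04, -0.0413, 0.0133, 0],
  [0.0016, -0.0006, 0.0477, 0.08, -0.0827, 0.0267, 0.4],
  [0.0016, -0.0006, 0.0716, 0.12, -0.124, 0.0547, 0.4],
  [0.0016, -0.0006, 0.0955, 0.16, -0.1653, 0.0547, 0.4],
  [0.0016, -0.0006, 0.1194, 0.2, -0.2067, 0.0547, 0.4],
  [0.0016, -0.0006, 0.1432, 0.2147, -0.2213, 0.0547, 0.4],
  [0.0016, -0.0006, 0.1671, 0.2147, -0.2213, 0.0547, 0.4],
  [0.0016, -0.0006, 0.1886, 0.2147, -0.2213, 0.0547, 0.4],
  [0.0016, -0.0006, 0.1886, 0.2147, -0.2213, 0.0547, 0.4],
  [0.0016, -0.0006, 0.1886, 0.2147, -0.2213, 0.0547, 0.4],
  [0.0016, -0.0006, 0.1886, 0.2147, -0.2213, 0.0547, 0.4],
])

```text
t: 7.9
tool_pos: [0.4545, -0.0699, 0.1353]
tcp_rot: [-0.002, 0.994, 0.109, -0.005]
ft_force: [-0.2, -0.4, -1.3]
gripper_width: 0.599
grip_force: 0.0
```

```bash
cat > br.py <<'E'
from h import *
import sys
# brush pose from wrist cloud: points 10-20 mm high near the TCP, wood handle
C=cam('wrist');p,d=bot.snapshot('wrist');cv2.imwrite('pics/%s.png'%sys.argv[1],p)
P=cloud(C,d);s=bot.read_state()
m=(P[...,2]>.010)&(P[...,2]<.022)&(np.hypot(P[...,0]-s['tool_pos'][0],P[...,1]-s['tool_pos'][1])<.12)
k,l,st,ce=cv2.connectedComponentsWithStats(m.astype(np.uint8)); i=1+st[1:,4].argmax()
v,u=np.nonzero(l==i); q=plane(C,np.c_[u,v],.016)[:,:2].astype(np.float32); r=cv2.minAreaRect(q); print(st[i],np.round(r[0],4),np.round(r[1],4),r[2])
E
python3 br.py w3
python3 -c "
from h import *
go([.4585,-.0709,.019],12.4)"
```

```text
[  282    73    86   243 13390] [ 0.4709 -0.0705] [0.1867 0.0602] 12.563077926635742
t 7.95 turn [-0.0059  0.0086  0.0022] shift [0.0046 0.0024 0.1163] pos [ 0.4546 -0.07    0.1353] w 0.601 q7 -1.37
```

View pics/w3.png

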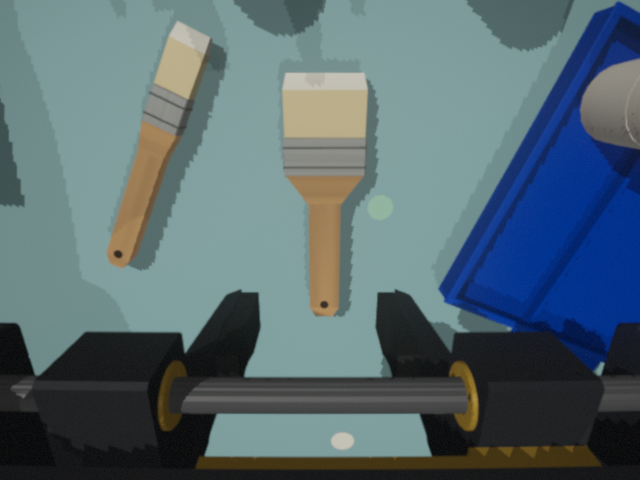

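The wide brush is centred between the fingers, bristles at (325,105), handle end at (324,305).

In the tool's units: 0.114 m / 0.75 = 0.152, 0.003 m / 0.75 = 0.004, 0.008 rad / 6.2832 = 0.0013.

Emit:
send_rows([
  [-0.001, 0.0013, 0, 0.0067, 0.004, 0.0533, 0.4],
  [-0.001, 0.0013, 0, 0.0067, 0.004, 0.1067, 0.4],
  [-0.001, 0.0013, 0, 0.0067, 0.004, 0.14, 0.4],
  [-0.001, 0.0013, 0, 0.0067, 0.004, 0.152, 0.4],
  [-0.001, 0.0013, 0, 0.0067, 0.004, 0.152, 0.4],
  [-0.001, 0.0013, 0, 0.0067, 0.004, 0.152, 0.4],
  [-0.001, 0.0013, 0, 0.0067, 0.004, 0.152, 0.4],
])

```text
t: 8.65
tool_pos: [0.4602, -0.0715, 0.0227]
tcp_rot: [0.0, 0.994, 0.108, 0.001]
ft_force: [0.2, -0.0, 0.1]
gripper_width: 0.601
grip_force: 0.0
```

In the tool's units: 0.003 m / 0.75 = 0.004.

Emit:
send_rows([
  [0, 0, 0, 0, 0, 0.004, 0.4],
  [0, 0, 0, 0, 0, 0.004, 0.4],
  [0, 0, 0, 0, 0, 0.004, 1],
  [0, 0, 0, 0, 0, 0.004, 1],
  [0, 0, 0, 0, 0, 0.004, 1],
  [0, 0, 0, 0, 0, 0.004, 1],
  [0, 0, 0, 0, 0, 0.004, 1],
  [0, 0, 0, 0, 0, 0.004, 1],
  [0, 0, 0, 0, 0, 0.004, 1],
], newtons=25)

```text
t: 9.55
tool_pos: [0.4591, -0.0713, 0.0184]
tcp_rot: [0.0, 0.994, 0.108, -0.0]
ft_force: [0.5, -0.1, -0.2]
gripper_width: 0.01
grip_force: 0.0
```

```bash
python3 -c "
from h import *
p=tp('blue',-.012,-.052);print(p);go(p+[.12],-9.7);go(p+[.024],-9.7)"
```

```text
[np.float64(0.4907101106335536), np.float64(-0.35873470783784034)]
t 9.55 turn [0.0004 0.0004 0.3862] shift [-0.031   0.2876 -0.1015] pos [ 0.4591 -0.0713  0.0184] w 0.01 q7 -1.43
t 9.55 turn [0.0004 0.0004 0.3862] shift [-0.0309  0.2875 -0.0055] pos [ 0.4591 -0.0713  0.0184] w 0.01 q7 -1.43
```

The fingers shut on nothing; look.

```bash
python3 -c "
from h import *
p,d=bot.snapshot('side');q=bot.snapshot('wrist')[0]
a=cv2.resize(p[190:350,300:500],(500,400));b=cv2.resize(q,(533,400))[:,:300]
cv2.imwrite('pics/s3.png',np.hstack([a,b]))"
```

```text
(no output)
```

View pics/s3.png

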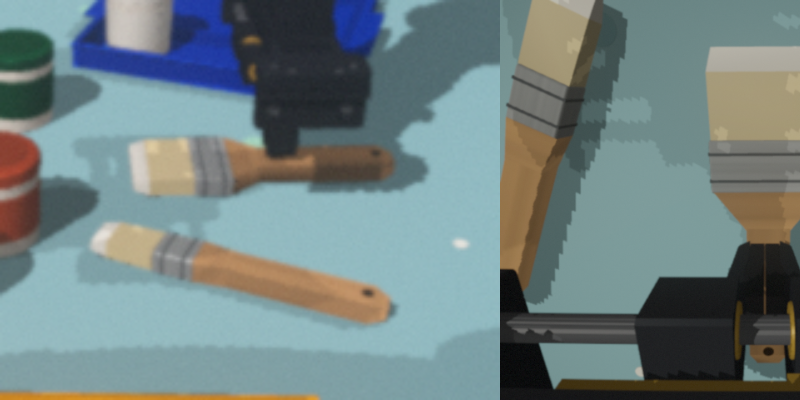

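```bash
python3 -c "
from h import *
print(bot.tips_ahead, bot.read_state())
C=cam('side');p,d=bot.snapshot('side');P=cloud(C,d)
m=(p.max(2)<60)&(abs(P[...,0]-.46)<.06)&(abs(P[...,1]+.071)<.04)&(P[...,2]<.06)
q=P[m];i=q[:,2].argsort()[:60:6];print(m.sum(),q[i].round(4))
m=(abs(P[...,0]-.46)<.1)&(abs(P[...,1]+.071)<.03)&(P[...,2]<.03)&(P[...,2]>.006);q=P[m]
for a in np.arange(.38,.56,.02):
  r=q[(abs(q[:,0]-a)<.01)]; print(round(a,2),np.percentile(r[:,2],97).round(4),np.percentile(r[:,1],[3,97]).round(4))
"
```

```text
0.017 {'t': 9.65, 'joint_positions': array([ 0.13550057,  0.61310278, -0.09617686,  2.12753424,  0.14097062,
        0.40707423, -1.42679921]), 'qd': array([ 0.00100115,  0.001364  , -0.00138822,  0.00080482, -0.00078422,
        0.00231074,  0.00032525]), 'joint_efforts': array([-2.86608947e-04, -4.72699606e+01, -1.45432698e-01, -1.13344234e+01,
       -4.45383601e-03, -7.11779972e-02,  1.14529444e-04]), 'tool_pos': array([ 0.45904899, -0.07127818,  0.01845284]), 'tcp_rot': array([ 1.57489971e-04,  9.94128278e-01,  1.08207690e-01, -1.92357663e-04]), 'ft_force': array([ 0.22976528, -0.81864635,  0.56941899]), 'torque': array([-0.00849478, -0.01242195,  0.02783367]), 'grip_force': 0.0, 'gripper_width': 0.002812687112438109}
120 [[ 0.4606 -0.0732  0.0139]
 [ 0.464  -0.0578  0.0245]
 [ 0.4622 -0.056   0.0257]
 [ 0.4607 -0.0571  0.0273]
 [ 0.4487 -0.0616  0.0281]
 [ 0.4522 -0.059   0.0292]
 [ 0.4575 -0.0591  0.0306]
 [ 0.4523 -0.0586  0.0314]
 [ 0.4592 -0.0558  0.0323]
 [ 0.4508 -0.0589  0.0334]]
0.38 0.0157 [-0.0997 -0.0761]
0.4 0.0159 [-0.0983 -0.0718]
0.42 0.0161 [-0.0945 -0.067 ]
0.44 0.0246 [-0.0903 -0.0614]
0.46 0.0293 [-0.0752 -0.0564]
0.48 0.0182 [-0.0828 -0.0423]
0.5 0.0163 [-0.0899 -0.042 ]
0.52 0.0162 [-0.0867 -0.0427]
0.54 0.0147 [-0.0844 -0.0425]
0.56 0.0145 [-0.0791 -0.0428]
```

In the tool's units: 0.01 m / 0.75 = 0.0133, 0.008 m / 0.75 = 0.0107.

Emit:
send_rows([
  [0, 0, 0, 0, 0, 0, 0.4],
  [0, 0, 0, 0, 0, 0, 0.4],
  [0, 0, 0, 0, 0, 0, 0.4],
  [0, 0, 0, 0, 0, 0, 0.4],
  [0, 0, 0, 0, 0, 0.0053, 0.4],
  [0, 0, 0, 0, 0, 0.0107, 0.4],
  [0, 0, 0, 0, 0, 0.0133, 0.4],
  [0, 0, 0, 0, 0, 0.0133, 0.4],
])

```text
t: 10.5
tool_pos: [0.4587, -0.0712, 0.008]
tcp_rot: [0.0, 0.994, 0.108, -0.001]
ft_force: [-0.6, 0.0, 0.5]
gripper_width: 0.601
grip_force: 0.0
```

```bash
cat > tips.py <<'E'
from h import *
C=cam('side');p,d=bot.snapshot('side');P=cloud(C,d);s=bot.read_state();t=s['tool_pos']
m=(p.max(2)<75)&(np.hypot(P[...,0]-t[0],P[...,1]-t[1])<.06)&(P[...,2]<.09)&(P[...,2]>.004)
q=P[m];q=q[q[:,2].argsort()];print(t.round(4),s['ft_force'].round(2));print(q[:60:6].round(4))
u=np.argwhere(m).mean(0).astype(int); cv2.imwrite('pics/tips.png',cv2.resize(p[190:290,340:480],None,fx=5,fy=5))
E
python3 tips.py
```

```text
[ 0.4588 -0.0713  0.0082] [-0.8   0.2  -0.16]
[[ 0.4365 -0.0691  0.0042]
 [ 0.4119 -0.0722  0.0051]
 [ 0.4295 -0.0678  0.0057]
 [ 0.4033 -0.0745  0.0068]
 [ 0.4226 -0.0702  0.0072]
 [ 0.4314 -0.0673  0.0079]
 [ 0.4297 -0.0664  0.0086]
 [ 0.4054 -0.0718  0.0102]
 [ 0.4448 -0.036   0.0129]
 [ 0.4566 -0.032   0.014 ]]
```

View pics/tips.png

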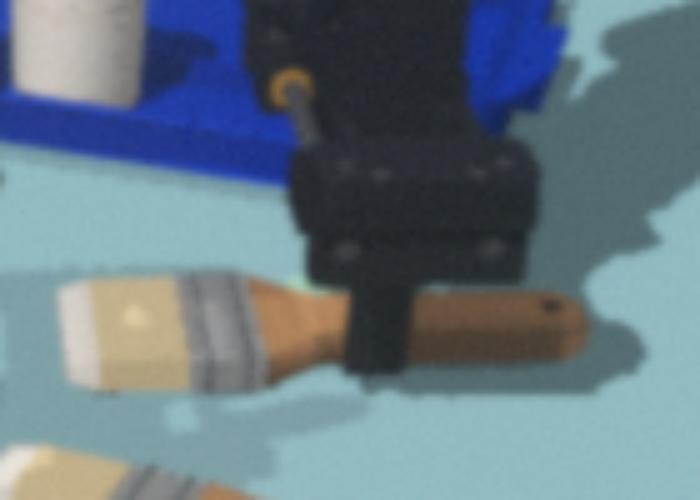

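The near fingertip stands at about z = 13 mm while the TCP reads 8 mm, so tips are about 22 mm higher than the figures say; I correct for it by going lower, watching the force.

In the tool's units: 0.009 m / 0.75 = 0.012, 0.004 m / 0.75 = 0.0053.

Emit:
send_rows([
  [0, 0, 0, 0, 0, 0.0053, 0.4],
  [0, 0, 0, 0, 0, 0.0093, 0.4],
  [0, 0, 0, 0, 0, 0.012, 0.4],
  [0, 0, 0, 0, 0, 0.012, 0.4],
])

```text
t: 10.95
tool_pos: [0.4588, -0.0713, -0.0009]
tcp_rot: [0.0, 0.994, 0.108, -0.001]
ft_force: [0.5, -0.4, 0.3]
gripper_width: 0.601
grip_force: 0.0
```

```bash
python3 tips.py
```

```text
[ 0.4589 -0.0713 -0.0007] [-0.21  0.02 -0.87]
[[ 0.4048 -0.0749  0.0042]
 [ 0.4189 -0.0711  0.0049]
 [ 0.4277 -0.0688  0.0053]
 [ 0.433  -0.0669  0.0059]
 [ 0.4015 -0.0757  0.0062]
 [ 0.4068 -0.0734  0.007 ]
 [ 0.4596 -0.0323  0.0073]
 [ 0.435  -0.0667  0.0079]
 [ 0.4443 -0.0333  0.0085]
 [ 0.428  -0.0666  0.0087]]
```

In the tool's units: 0.001 m / 0.75 = 0.0013.

Emit:
send_rows([
  [0, 0, 0, 0, 0, 0.0013, 0.4],
  [0, 0, 0, 0, 0, 0.0013, 1],
  [0, 0, 0, 0, 0, 0.0013, 1],
  [0, 0, 0, 0, 0, 0.0013, 1],
  [0, 0, 0, 0, 0, 0.0013, 1],
  [0, 0, 0, 0, 0, 0.0013, 1],
  [0, 0, 0, 0, 0, 0.0013, 1],
], newtons=30)

```text
t: 11.7
tool_pos: [0.4591, -0.0713, -0.0015]
tcp_rot: [0.0, 0.994, 0.108, -0.0]
ft_force: [-0.3, -0.5, 0.6]
gripper_width: 0.266
grip_force: 30.0
```

```bash
python3 -c "
from h import *
p=tp('blue',-.012,-.052);print(p);go(p+[.12],-9.7);go(p+[.002],-9.7)"
```

```text
[np.float64(0.4907101106335536), np.float64(-0.35873470783784034)]
t 11.7 turn [4.000e-04 2.000e-04 3.861e-01] shift [-0.031   0.2875 -0.1214] pos [ 0.4591 -0.0713 -0.0015] w 0.266 q7 -1.43
t 11.7 turn [4.000e-04 2.000e-04 3.861e-01] shift [-0.031   0.2875 -0.0034] pos [ 0.4591 -0.0713 -0.0015] w 0.266 q7 -1.43
```

In the tool's units: 0.287 m / 0.75 = 0.3827, -0.12 m / 0.75 = -0.16, 0.386 rad / 6.2832 = 0.0614.

Emit:
send_rows([
  [0, 0, 0, 0, 0, -0.04, 1],
  [0, 0, 0, 0, 0, -0.0933, 1],
  [0, 0, 0, 0, 0, -0.1467, 1],
  [0, 0, 0.0159, -0.0053, 0.0533, -0.16, 1],
  [0, 0, 0.0318, -0.012, 0.1133, -0.16, 1],
  [0, 0, 0.0477, -0.0187, 0.1733, -0.16, 1],
  [0, 0, 0.0614, -0.0253, 0.2333, -0.16, 1],
  [0, 0, 0.0614, -0.032, 0.2933, -0.16, 1],
  [0, 0, 0.0614, -0.0387, 0.3533, -0.16, 1],
  [0, 0, 0.0614, -0.0413, 0.3827, -0.16, 1],
  [0, 0, 0.0614, -0.0413, 0.3827, -0.16, 1],
  [0, 0, 0.0614, -0.0413, 0.3827, -0.16, 1],
  [0, 0, 0.0614, -0.0413, 0.3827, -0.16, 1],
])

```text
t: 13.0
tool_pos: [0.4907, -0.3561, 0.1182]
tcp_rot: [-0.001, 0.997, -0.083, -0.001]
ft_force: [0.5, 0.4, -0.8]
gripper_width: 0.265
grip_force: 30.0
```

```bash
cat > lid.py <<'E'
from h import *
for n in ['scene','side']:
    C=cam(n);p,d=bot.snapshot(n);P=cloud(C,d)
    if n=='scene': cv2.imwrite('pics/sc_now.png',p)
    m=((P[...,2]>.064)&(P[...,2]<.078)&(P[...,0]<.8)&(p.max(2)>28)).astype(np.uint8)
    for ct in cv2.findContours(m,0,1)[0]:
        if cv2.contourArea(ct)<60: continue
        c,r=cv2.minEnclosingCircle(plane(C,ct[:,0],.068)[:,:2].astype(np.float32)); o=[n,np.round(c,4),round(r,4)]
        for k,((a,b),w) in TR.items():
            t=np.radians(w);x,y=c[0]-a,c[1]-b;o+=[k,round(x*np.cos(t)+y*np.sin(t),4),round(-x*np.sin(t)+y*np.cos(t),4)]
        print(*o)
E
python3 lid.py; python3 -c "
from h import *
p=tp('blue',-.012,-.052);go(p+[.003],-9.7)"
```

```text
scene [0.667  0.1331] 0.0288 blue 0.0789 0.4625 must 0.1125 -0.2092
scene [0.6416 0.0483] 0.0283 blue 0.0681 0.3746 must 0.0724 -0.2882
scene [ 0.6693 -0.1174] 0.0274 blue 0.1233 0.216 must 0.0702 -0.4561
scene [ 0.5926 -0.2558] 0.0311 blue 0.0711 0.0667 must -0.0299 -0.5787
scene [0.0178 0.0301] 0.0637 blue -0.5436 0.2516 must -0.5446 -0.1951
scene [-0.1389 -0.5634] 0.0801 blue -0.5981 -0.3598 must -0.8044 -0.7512
scene [ 0.0309 -0.6848] 0.0765 blue -0.4103 -0.4508 must -0.6589 -0.9009
side [0.6625 0.1333] 0.0293 blue 0.0744 0.4619 must 0.1082 -0.2083
side [0.6364 0.0494] 0.0297 blue 0.0628 0.3748 must 0.0675 -0.2862
side [ 0.6651 -0.1139] 0.0299 blue 0.1187 0.2187 must 0.0668 -0.452
side [ 0.5907 -0.256 ] 0.0335 blue 0.0693 0.0662 must -0.0317 -0.5785
side [ 0.0325 -0.7   ] 0.0837 blue -0.4062 -0.4655 must -0.6601 -0.9161
side [ 0.2094 -1.4141] 0.2768 blue -0.1114 -1.1397 must -0.613 -1.6504
t 13.1 turn [-0.0005  0.0006  0.0023] shift [0.0003 0.0024 0.1155] pos [ 0.4909 -0.3564  0.1185] w 0.271 q7 -1.19
```

View pics/sc_now.png

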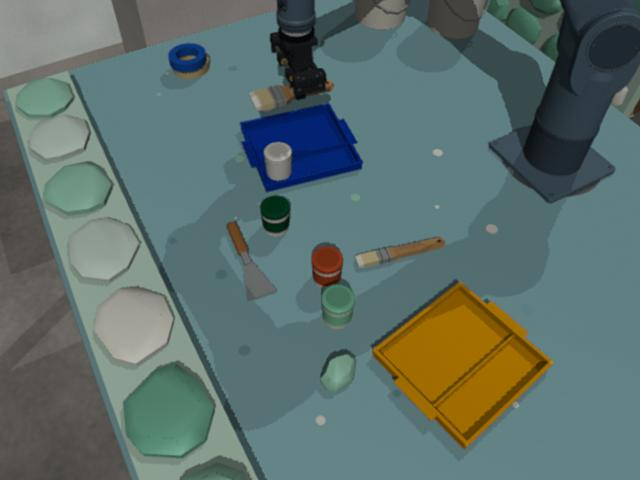

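White tub stands in the blue bay (tray y 66 mm); brush held level at (290,95). Lowering it.

In the tool's units: 0.116 m / 0.75 = 0.1547, 0.115 m / 0.75 = 0.1533.

Emit:
send_rows([
  [0, 0, 0, 0, 0.0027, 0.0533, 1],
  [0, 0, 0, 0, 0.0027, 0.1067, 1],
  [0, 0, 0, 0, 0.0027, 0.14, 1],
  [0, 0, 0, 0, 0.0027, 0.1493, 1],
  [0, 0, 0, 0, 0.0027, 0.152, 1],
  [0, 0, 0, 0, 0.0027, 0.1533, 1],
  [0, 0, 0, 0, 0.0027, 0.1547, 1],
  [0, 0, 0, 0, 0.0027, 0.1547, 1],
])

```text
t: 13.9
tool_pos: [0.4909, -0.3607, 0.0037]
tcp_rot: [0.001, 0.996, -0.084, 0.001]
ft_force: [-1.0, 0.6, -0.6]
gripper_width: 0.268
grip_force: 30.0
```

In the tool's units: 0.001 m / 0.75 = 0.0013.

Emit:
send_rows([
  [0, 0, 0, 0, 0, 0.0013, 1],
  [0, 0, 0, 0, 0, 0.0013, 1],
  [0, 0, 0, 0, 0, 0.0013, 1],
])

```text
t: 14.2
tool_pos: [0.4907, -0.3607, 0.0026]
tcp_rot: [0.001, 0.996, -0.085, 0.0]
ft_force: [-0.7, 0.2, 5.9]
gripper_width: 0.271
grip_force: 30.0
```

In the tool's units: -0.18 m / 0.75 = -0.24, -0.13 m / 0.75 = -0.1733.

Emit:
send_rows([
  [0, 0, 0, 0, 0, 0, 0.45],
  [0, 0, 0, 0, 0, 0, 0.45],
  [0, 0, 0, 0, 0, 0, 0.45],
  [0, 0, 0, 0, 0, 0, 0.45],
  [0, 0, 0, 0, 0, 0, 0.45],
  [0, 0, 0, 0, 0, -0.04, 0.45],
  [0, 0, 0, 0, 0, -0.1067, 0.45],
  [0, 0, 0, 0, 0, -0.1733, 0],
  [0, 0, 0, 0, 0, -0.24, 0],
  [0, 0, 0, 0, 0, -0.24, 0],
  [0, 0, 0, 0, 0, -0.24, 0],
])

```text
t: 15.3
tool_pos: [0.4908, -0.3606, 0.1828]
tcp_rot: [0.001, 0.996, -0.085, 0.001]
ft_force: [-0.1, -0.1, -0.3]
gripper_width: 0.891
grip_force: 0.0
```

```bash
python3 -c "
from h import *
p,d=bot.snapshot('scene');q=bot.snapshot('side')[0]
cv2.imwrite('pics/bl.png',np.hstack([cv2.resize(p[90:210,220:380],(400,300)),cv2.resize(q[160:250,320:470],(400,300))]))
go([.6645,.1325,.18],90)"
```

```text
t 15.4 turn [1.3000e-03 2.4000e-03 1.4017e+00] shift [ 8.980e-02 -5.145e-01  3.000e-04] pos [ 0.4894 -0.3595  0.1802] w 0.981 q7 -1.18
```

View pics/bl.png

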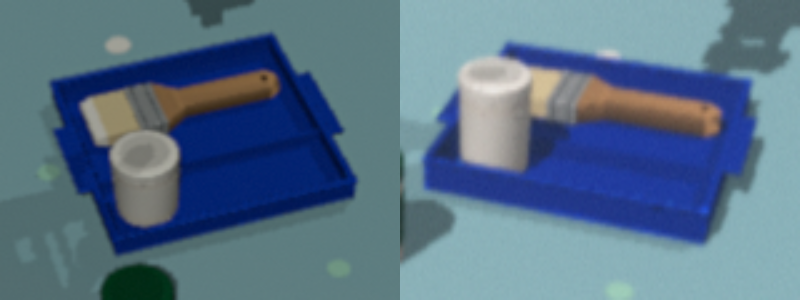

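Blue kit is right: tub upright in the narrow bay, brush flat lengthwise in the wide bay. On to the mint tub (turning the other way round to keep joint 7 in range).

In the tool's units: -0.514 m / 0.75 = -0.6853, -0.18 m / 0.75 = -0.24, -1.74 rad / 6.2832 = -0.2769.

Emit:
send_rows([
  [0, 0, -0.0223, 0.0107, -0.06, 0, 0],
  [0, 0, -0.0446, 0.0213, -0.12, 0, 0],
  [0, 0, -0.0668, 0.032, -0.18, 0, 0],
  [0, 0, -0.0891, 0.0427, -0.24, 0, 0],
  [0, 0, -0.1114, 0.0533, -0.3, 0, 0],
  [0, 0, -0.1337, 0.064, -0.36, 0, 0],
  [0, 0, -0.156, 0.0747, -0.42, 0, 0],
  [0, 0, -0.1783, 0.0853, -0.48, 0, 0],
  [0, 0, -0.2005, 0.096, -0.54, 0, 0],
  [0, 0, -0.2228, 0.1067, -0.6, 0, 0],
  [0, 0, -0.2451, 0.116, -0.6533, 0, 0],
  [0, 0, -0.2674, 0.12, -0.6853, 0, 0],
  [0, 0, -0.2769, 0.12, -0.6853, 0, 0],
  [0, 0, -0.2769, 0.12, -0.6853, 0, 0],
  [0, 0, -0.2769, 0.12, -0.6853, 0, 0],
  [0, 0, -0.2769, 0.12, -0.6853, 0, 0],
])

```text
t: 17.0
tool_pos: [0.6652, 0.1301, 0.1805]
tcp_rot: [-0.0, 0.708, 0.706, -0.001]
ft_force: [0.7, -0.3, 0.7]
gripper_width: 0.999
grip_force: 0.0
```

```bash
python3 -c "
from h import *
go([.6645,.1315,.037],90)
C=cam('wrist');p,d=bot.snapshot('wrist')
P=cloud(C,d);m=((P[...,2]>.061)&(P[...,2]<.072)&(P[...,0]<.8)&(P[...,0]>.55)).astype(np.uint8)
for ct in cv2.findContours(m,0,1)[0]:
  if cv2.contourArea(ct)<200: continue
  c,r=cv2.minEnclosingCircle(plane(C,ct[:,0],.066)[:,:2].astype(np.float32)); print(ct[:,0].mean(0),np.round(c,4),round(r,4))
"
```

```text
t 17.0 turn [-0.0016  0.0012 -0.0026] shift [ 0.0015 -0.0004  0.1435] pos [0.6652 0.1301 0.1805] w 0.999 q7 -0.5
[319.99009901 453.08910891] [ 0.6674 -0.0994] 0.0239
[286.45263158 327.56842105] [0.6386 0.0437] 0.0308
[317.42592593 231.48611111] [0.6649 0.1279] 0.0301
```

In the tool's units: 0.143 m / 0.75 = 0.1907, 0.135 m / 0.75 = 0.18.

Emit:
send_rows([
  [0, 0, 0, 0, 0, 0.0667, 0],
  [0, 0, 0, 0, 0, 0.1333, 0],
  [0, 0, 0, 0, 0, 0.18, 0],
  [0, 0, 0, 0, 0, 0.1907, 0],
  [0, 0, 0, 0, 0, 0.1907, 0],
  [0, 0, 0, 0, 0, 0.1907, 1],
  [0, 0, 0, 0, 0, 0.1907, 1],
  [0, 0, 0, 0, 0, 0.1907, 1],
  [0, 0, 0, 0, 0, 0.1907, 1],
  [0, 0, 0, 0, 0, 0.1907, 1],
  [0, 0, 0, 0, 0, 0.1907, 1],
  [0, 0, 0, 0, 0, 0.1907, 1],
], newtons=25)

```text
t: 18.25
tool_pos: [0.666, 0.1315, 0.0396]
tcp_rot: [0.0, 0.707, 0.707, 0.0]
ft_force: [-1.6, -0.1, 6.9]
gripper_width: 0.673
grip_force: 25.0
```

```bash
python3 -c "
from h import *
p=tp('must',.07,.069);print(p);go(p+[.16],100.25);go(p+[.04],100.25)"
```

```text
[np.float64(0.5756047441975453), np.float64(0.399354856320763)]
t 18.25 turn [ 0.0008  0.0004 -0.179 ] shift [ 0.2679 -0.0903 -0.1205] pos [0.666  0.1315 0.0396] w 0.673 q7 -0.56
t 18.25 turn [ 0.0008  0.0004 -0.179 ] shift [ 0.2679 -0.0904 -0.0005] pos [0.666  0.1315 0.0396] w 0.673 q7 -0.56
```

In the tool's units: 0.268 m / 0.75 = 0.3573, 0.13 m / 0.75 = 0.1733, -0.179 rad / 6.2832 = -0.0285.

Emit:
send_rows([
  [0, 0, 0, 0, 0, -0.04, 1],
  [0, 0, 0, 0, 0, -0.1067, 1],
  [0, 0, 0, 0, 0, -0.16, 1],
  [0, 0, -0.0095, 0.0533, -0.0173, -0.16, 1],
  [0, 0, -0.0159, 0.1133, -0.0387, -0.16, 1],
  [0, 0, -0.0285, 0.1733, -0.0587, -0.16, 1],
  [0, 0, -0.0285, 0.2333, -0.0787, -0.16, 1],
  [0, 0, -0.0285, 0.2933, -0.0987, -0.16, 1],
  [0, 0, -0.0285, 0.34, -0.1147, -0.16, 1],
  [0, 0, -0.0285, 0.3573, -0.12, -0.16, 1],
  [0, 0, -0.0285, 0.3573, -0.12, -0.16, 1],
  [0, 0, -0.0285, 0.3573, -0.12, -0.16, 1],
  [0, 0, -0.0285, 0.3573, -0.12, -0.16, 1],
])

```text
t: 19.55
tool_pos: [0.5772, 0.3963, 0.1579]
tcp_rot: [0.001, 0.642, 0.766, -0.001]
ft_force: [-0.1, -0.3, -3.1]
gripper_width: 0.67
grip_force: 25.0
```

```bash
python3 -c "
from h import *
p=tp('must',.07,.069);go(p+[.0435],100.25)"
```

```text
t 19.55 turn [-0.0002  0.0026 -0.0033] shift [ 0.0036 -0.001   0.1144] pos [0.5772 0.3963 0.1579] w 0.67 q7 -0.76
```

Emit:
send_rows([
  [0, 0, 0, 0.0027, 0, 0.0533, 1],
  [0, 0, 0, 0.0027, 0, 0.1067, 1],
  [0, 0, 0, 0.0027, 0, 0.14, 1],
  [0, 0, 0, 0.0027, 0, 0.148, 1],
  [0, 0, 0, 0.0027, 0, 0.1507, 1],
  [0, 0, 0, 0.0027, 0, 0.152, 1],
  [0, 0, 0, 0.0027, 0, 0.1533, 1],
  [0, 0, 0, 0.0027, 0, 0.1533, 1],
])

```text
t: 20.35
tool_pos: [0.5758, 0.4017, 0.0444]
tcp_rot: [0.0, 0.641, 0.767, 0.001]
ft_force: [0.4, 0.3, -3.4]
gripper_width: 0.679
grip_force: 25.0
```

In the tool's units: -0.002 m / 0.75 = -0.0027, 0.001 m / 0.75 = 0.0013.

Emit:
send_rows([
  [0, 0, 0, -0.0027, 0, 0, 1],
  [0, 0, 0, -0.0027, 0, 0.0013, 1],
  [0, 0, 0, -0.0027, 0, 0.0013, 1],
  [0, 0, 0, -0.0027, 0, 0.002, 1],
  [0, 0, 0, -0.0027, 0, 0.002, 1],
])

```text
t: 20.85
tool_pos: [0.5759, 0.3993, 0.0436]
tcp_rot: [0.0, 0.641, 0.767, 0.0]
ft_force: [-2.8, -2.6, 8.5]
gripper_width: 0.677
grip_force: 25.0
```

Contact on the floor (z +4 mm as expected); release, rise, go to the green tub.

Emit:
send_rows([
  [0, 0, 0, 0, 0, -0.0013, 1],
  [0, 0, 0, 0, 0, -0.0013, 0],
  [0, 0, 0, 0, 0, -0.0013, 0],
  [0, 0, 0, 0, 0, -0.0013, 0],
  [0, 0, 0, 0, 0, -0.0013, 0],
  [0, 0, 0, 0, 0, -0.0013, 0],
  [0, 0, 0, 0, 0, -0.0533, 0],
  [0, 0, 0, 0, 0, -0.12, 0],
  [0, 0, 0, 0, 0, -0.1867, 0],
  [0, 0, 0, 0, 0, -0.1867, 0],
  [0, 0, 0, 0, 0, -0.1867, 0],
])

```text
t: 21.95
tool_pos: [0.5761, 0.3998, 0.1832]
tcp_rot: [0.0, 0.641, 0.767, 0.001]
ft_force: [0.1, -0.3, -0.3]
gripper_width: 0.999
grip_force: 0.0
```

```bash
python3 lid.py; python3 -c "
from h import *
go([.6665,-.118,.18],90)"
```

```text
scene [0.5791 0.3979] 0.0305 blue -0.0524 0.7087 must 0.0731 0.0669
scene [0.641 0.043] 0.0279 blue 0.0685 0.3693 must 0.0709 -0.2933
scene [ 0.6701 -0.1154] 0.0287 blue 0.1239 0.2181 must 0.0714 -0.4544
scene [ 0.5926 -0.256 ] 0.0309 blue 0.0711 0.0664 must -0.0299 -0.579
scene [-0.1419 -0.5668] 0.0795 blue -0.6005 -0.3637 must -0.8079 -0.7541
scene [ 0.0322 -0.6854] 0.0779 blue -0.4089 -0.4513 must -0.6578 -0.9018
side [0.5762 0.3968] 0.0313 blue -0.0551 0.7071 must 0.0701 0.0664
side [ 0.6649 -0.1149] 0.0291 blue 0.1186 0.2177 must 0.0664 -0.4529
side [ 0.5893 -0.2558] 0.0337 blue 0.0678 0.0661 must -0.0331 -0.5781
side [ 0.0325 -0.7   ] 0.0837 blue -0.4062 -0.4655 must -0.6601 -0.9161
side [ 0.2691 -1.4537] 0.3345 blue -0.046 -1.1686 must -0.5614 -1.6999
t 22.05 turn [-0.0023  0.0019  0.1791] shift [-0.5246 -0.0018  0.0011] pos [0.5748 0.3986 0.1802] w 0.997 q7 -0.75
```

In the tool's units: -0.525 m / 0.75 = -0.7, -0.515 m / 0.75 = -0.6867, 0.179 rad / 6.2832 = 0.0285.

Emit:
send_rows([
  [0, 0, 0.0032, -0.06, 0, 0, 0],
  [0, 0, 0.0064, -0.12, 0, 0, 0],
  [0, 0, 0.0095, -0.18, 0, 0, 0],
  [0, 0, 0.0127, -0.24, 0, 0, 0],
  [0, 0, 0.0159, -0.3, 0, 0, 0],
  [0, 0, 0.0191, -0.36, 0, 0, 0],
  [0, 0, 0.0223, -0.42, 0, 0, 0],
  [0, 0, 0.0255, -0.48, 0, 0, 0],
  [0, 0, 0.0285, -0.54, 0, 0, 0],
  [0, 0, 0.0285, -0.6, 0, 0, 0],
  [0, 0, 0.0285, -0.6533, 0, 0, 0],
  [0, 0, 0.0285, -0.6867, -0.0013, 0, 0],
  [0, 0, 0.0285, -0.7, -0.0027, 0.0013, 0],
  [0, 0, 0.0285, -0.7, -0.0027, 0.0013, 0],
  [0, 0, 0.0285, -0.7, -0.0027, 0.0013, 0],
  [0, 0, 0.0285, -0.7, -0.0027, 0.0013, 0],
])

```text
t: 23.65
tool_pos: [0.6669, -0.1147, 0.1807]
tcp_rot: [-0.001, 0.706, 0.708, 0.0]
ft_force: [-0.5, -0.1, -0.3]
gripper_width: 1.0
grip_force: 0.0
```

```bash
python3 -c "
from h import *
go([.6665,-.118,.037],90)
C=cam('wrist');p,d=bot.snapshot('wrist')
P=cloud(C,d);m=((P[...,2]>.061)&(P[...,2]<.072)&(P[...,0]<.8)&(P[...,0]>.55)).astype(np.uint8)
for ct in cv2.findContours(m,0,1)[0]:
  if cv2.contourArea(ct)<200: continue
  c,r=cv2.minEnclosingCircle(plane(C,ct[:,0],.066)[:,:2].astype(np.float32)); print(ct[:,0].mean(0),np.round(c,4),round(r,4))
"
```

```text
t 23.65 turn [-0.0007 -0.001   0.0033] shift [-0.0034 -0.0003  0.1437] pos [ 0.6669 -0.1147  0.1807] w 1.0 q7 -0.12
[232.27338129 368.27338129] [ 0.5923 -0.2489] 0.0279
[317.51851852 238.73611111] [ 0.6672 -0.1228] 0.0302
[274.78828829  16.95495495] [0.6388 0.0363] 0.0292
```

In the tool's units: 0.143 m / 0.75 = 0.1907, 0.135 m / 0.75 = 0.18.

Emit:
send_rows([
  [0, 0, 0, 0, 0, 0.0667, 0],
  [0, 0, 0, 0, 0, 0.1333, 0],
  [0, 0, 0, 0, 0, 0.18, 0],
  [0, 0, 0, 0, 0, 0.1907, 0],
  [0, 0, 0, 0, 0, 0.1907, 0],
  [0, 0, 0, 0, 0, 0.1907, 1],
  [0, 0, 0, 0, 0, 0.1907, 1],
  [0, 0, 0, 0, 0, 0.1907, 1],
  [0, 0, 0, 0, 0, 0.1907, 1],
  [0, 0, 0, 0, 0, 0.1907, 1],
  [0, 0, 0, 0, 0, 0.1907, 1],
  [0, 0, 0, 0, 0, 0.1907, 1],
])

```text
t: 24.9
tool_pos: [0.6676, -0.1179, 0.0392]
tcp_rot: [0.001, 0.707, 0.707, 0.0]
ft_force: [-1.4, 0.6, 7.1]
gripper_width: 0.672
grip_force: 25.0
```

```bash
python3 -c "
from h import *
p=tp('must',-.07,.069);print(p);go(p+[.16],100.25);go(p+[.04],100.25)"
```

```text
[np.float64(0.43783904652706457), np.float64(0.37444275995442516)]
t 24.9 turn [ 0.0009  0.0009 -0.1791] shift [ 0.4922 -0.2297 -0.1214] pos [ 0.6676 -0.1179  0.0392] w 0.672 q7 -0.18
t 24.9 turn [ 0.0009  0.0009 -0.1791] shift [ 0.4923 -0.2299 -0.0014] pos [ 0.6676 -0.1179  0.0392] w 0.672 q7 -0.18
```

In the tool's units: 0.491 m / 0.75 = 0.6547, 0.118 m / 0.75 = 0.1573, -0.16 rad / 6.2832 = -0.0255.

Emit:
send_rows([
  [0, 0, 0, 0, 0, -0.04, 1],
  [0, 0, 0, 0, 0, -0.1067, 1],
  [0, 0, 0, 0, 0, -0.1667, 1],
  [0, 0, -0.0032, 0.048, -0.0227, -0.1667, 1],
  [0, 0, -0.0064, 0.1027, -0.048, -0.1667, 1],
  [0, 0, -0.0095, 0.1573, -0.0733, -0.1667, 1],
  [0, 0, -0.0127, 0.212, -0.0987, -0.1667, 1],
  [0, 0, -0.0159, 0.2667, -0.124, -0.1667, 1],
  [0, 0, -0.0191, 0.3213, -0.1493, -0.1667, 1],
  [0, 0, -0.0223, 0.376, -0.1747, -0.1667, 1],
  [0, 0, -0.0255, 0.4307, -0.2, -0.1667, 1],
  [0, 0, -0.0285, 0.4853, -0.2267, -0.1667, 1],
  [0, 0, -0.0285, 0.54, -0.252, -0.1667, 1],
  [0, 0, -0.0285, 0.5947, -0.2773, -0.1667, 1],
  [0, 0, -0.0285, 0.636, -0.2973, -0.1667, 1],
  [0, 0, -0.0285, 0.6547, -0.3053, -0.1667, 1],
  [0, 0, -0.0285, 0.6547, -0.3053, -0.1667, 1],
  [0, 0, -0.0285, 0.6547, -0.3053, -0.1667, 1],
  [0, 0, -0.0285, 0.6547, -0.3053, -0.1667, 1],
  [0, 0, -0.0285, 0.6547, -0.3053, -0.1667, 1],
])

```text
t: 26.9
tool_pos: [0.4392, 0.3715, 0.1626]
tcp_rot: [0.0, 0.642, 0.767, -0.001]
ft_force: [-0.9, 0.6, -2.1]
gripper_width: 0.672
grip_force: 25.0
```

```bash
python3 -c "
from h import *
p=tp('must',-.07,.069);go(p+[.0435],100.25)"
```

```text
t 26.9 turn [-0.0004  0.0014 -0.0028] shift [ 0.0033 -0.0008  0.1191] pos [0.4392 0.3715 0.1626] w 0.672 q7 -0.91
```

In the tool's units: 0.118 m / 0.75 = 0.1573, 0.001 m / 0.75 = 0.0013.

Emit:
send_rows([
  [0, 0, 0, 0.0013, 0, 0.0533, 1],
  [0, 0, 0, 0.0013, 0, 0.1067, 1],
  [0, 0, 0, 0.0013, 0, 0.144, 1],
  [0, 0, 0, 0.0013, 0, 0.1533, 1],
  [0, 0, 0, 0.0013, 0, 0.156, 1],
  [0, 0, 0, 0.0013, 0, 0.1573, 1],
  [0, 0, 0, 0.0013, 0, 0.1573, 1],
  [0, 0, 0, 0.0013, 0, 0.1573, 1],
])

```text
t: 27.7
tool_pos: [0.4385, 0.3749, 0.0461]
tcp_rot: [0.0, 0.641, 0.767, 0.001]
ft_force: [0.1, -1.1, -2.2]
gripper_width: 0.671
grip_force: 25.0
```

In the tool's units: 0.003 m / 0.75 = 0.004, 0.001 m / 0.75 = 0.0013.

Emit:
send_rows([
  [0, 0, 0, 0, 0, 0.0013, 1],
  [0, 0, 0, 0, 0, 0.0027, 1],
  [0, 0, 0, 0, 0, 0.004, 1],
  [0, 0, 0, 0, 0, 0.004, 1],
  [0, 0, 0, 0, 0, 0.004, 1],
])

```text
t: 28.2
tool_pos: [0.438, 0.3745, 0.0432]
tcp_rot: [0.0, 0.641, 0.767, -0.0]
ft_force: [-3.1, -2.5, 10.4]
gripper_width: 0.667
grip_force: 25.0
```

Contact at the expected height. Release, rise, and go to the narrow brush.

In the tool's units: -0.13 m / 0.75 = -0.1733, -0.09 m / 0.75 = -0.12.

Emit:
send_rows([
  [0, 0, 0, 0, 0, -0.0013, 1],
  [0, 0, 0, 0, 0, -0.0013, 0],
  [0, 0, 0, 0, 0, -0.0013, 0],
  [0, 0, 0, 0, 0, -0.0013, 0],
  [0, 0, 0, 0, 0, -0.0013, 0],
  [0, 0, 0, 0, 0, -0.0013, 0],
  [0, 0, 0, 0, 0, -0.0533, 0],
  [0, 0, 0, 0, 0, -0.12, 0],
  [0, 0, 0, 0, 0, -0.1733, 0],
  [0, 0, 0, 0, 0, -0.1733, 0],
  [0, 0, 0, 0, 0, -0.1733, 0],
])

```text
t: 29.3
tool_pos: [0.4382, 0.3744, 0.1724]
tcp_rot: [0.0, 0.641, 0.767, 0.001]
ft_force: [0.1, -0.1, -0.1]
gripper_width: 1.001
grip_force: 0.0
```

```bash
python3 lid.py | grep -v blue.-0.[456]; python3 -c "
from h import *
c=np.array([.478,.0655]);a=np.radians(-13.4);g=c-.012*np.array([np.cos(a),np.sin(a)]);print(g);go(list(g)+[.12],-13.4)"
```

```text
scene [0.5789 0.3983] 0.0316 blue -0.0526 0.7091 must 0.0731 0.0674
scene [0.4408 0.3726] 0.0304 blue -0.1844 0.6604 must -0.0674 0.0666
scene [0.6413 0.0486] 0.0282 blue 0.0678 0.3749 must 0.0722 -0.2878
scene [ 0.5924 -0.2548] 0.0316 blue 0.0707 0.0675 must -0.0299 -0.5777
side [0.4391 0.3704] 0.0315 blue -0.1857 0.6581 must -0.0694 0.0648
side [0.5758 0.3969] 0.0314 blue -0.0554 0.7071 must 0.0698 0.0665
side [0.6365 0.0488] 0.0289 blue 0.0631 0.3743 must 0.0676 -0.2868
side [ 0.5914 -0.2557] 0.0339 blue 0.0699 0.0665 must -0.031 -0.5784
side [ 0.0032 -1.4169] 0.0749 blue -0.3143 -1.1772 must -0.8165 -1.6164
[0.46632669 0.06828097]
t 29.4 turn [-3.1000e-03  2.0000e-04 -1.1579e+00] shift [-0.3054 -0.0256  0.051 ] pos [0.4372 0.3734 0.1704] w 1.001 q7 -0.91
```

In the tool's units: -0.305 m / 0.75 = -0.4067, 0.051 m / 0.75 = 0.068, -1.158 rad / 6.2832 = -0.1843.

Emit:
send_rows([
  [0, 0, -0.0223, -0.0533, -0.004, 0, 0.3],
  [0, 0, -0.0446, -0.1067, -0.008, 0.0133, 0.4],
  [0, 0, -0.0668, -0.16, -0.012, 0.0267, 0.4],
  [0, 0, -0.0891, -0.2133, -0.016, 0.04, 0.4],
  [0, 0, -0.1114, -0.2667, -0.0213, 0.0533, 0.4],
  [0, 0, -0.1337, -0.32, -0.0267, 0.068, 0.4],
  [0, 0, -0.156, -0.3733, -0.032, 0.068, 0.4],
  [0, 0, -0.1751, -0.4067, -0.0347, 0.068, 0.4],
  [0, 0, -0.1843, -0.4067, -0.0347, 0.068, 0.4],
  [0, 0, -0.1843, -0.4067, -0.0347, 0.068, 0.4],
  [0, 0, -0.1843, -0.4067, -0.0347, 0.068, 0.4],
  [0, 0, -0.1843, -0.4067, -0.0347, 0.068, 0.4],
])

```text
t: 30.6
tool_pos: [0.4661, 0.0704, 0.1205]
tcp_rot: [-0.001, 0.116, 0.993, -0.0]
ft_force: [-0.3, 1.1, -0.4]
gripper_width: 0.599
grip_force: 0.0
```

```bash
python3 br.py w5; python3 -c "
from h import *
go([.4663,.0683,-.0015],-13.4)"
```

```text
[ 295  117   34  238 6531] [0.4756 0.0628] [0.0255 0.1862] 77.17057037353516
t 30.65 turn [-0.0003 -0.0008  0.0007] shift [-0.0007 -0.002   0.1222] pos [0.4662 0.0704 0.1207] w 0.603 q7 0.58
```

View pics/w5.png

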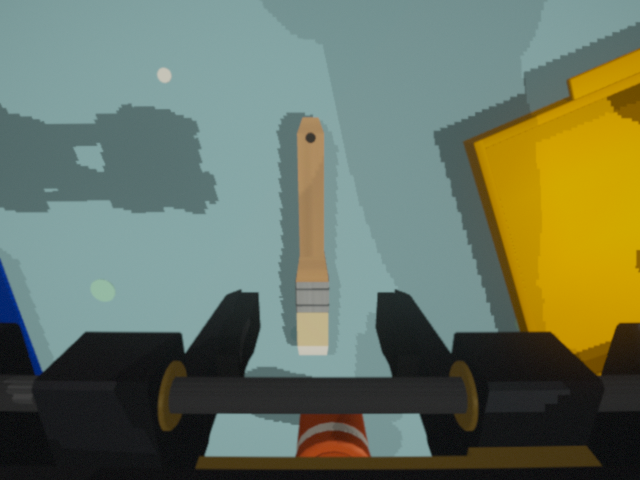

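Brush centred at x≈312 between fingers at 258 and 378, bristles towards the terracotta tub, which is clear. Descending.

In the tool's units: 0.121 m / 0.75 = 0.1613, 0.118 m / 0.75 = 0.1573, -0.005 rad / 6.2832 = -0.0008.

Emit:
send_rows([
  [0, 0, -0.0008, 0, -0.0047, 0.0533, 0.4],
  [0, 0, -0.0008, 0, -0.0047, 0.1067, 0.4],
  [0, 0, -0.0008, 0, -0.0047, 0.144, 0.4],
  [0, 0, -0.0008, 0, -0.0047, 0.1573, 0.4],
  [0, 0, -0.0008, 0, -0.0047, 0.1613, 0.4],
  [0, 0, -0.0008, 0, -0.0047, 0.1613, 0.4],
  [0, 0, -0.0008, 0, -0.0047, 0.1613, 1],
  [0, 0, -0.0008, 0, -0.0047, 0.1613, 1],
  [0, 0, -0.0008, 0, -0.0047, 0.1613, 1],
  [0, 0, -0.0008, 0, -0.0047, 0.1613, 1],
  [0, 0, -0.0008, 0, -0.0047, 0.1613, 1],
  [0, 0, -0.0008, 0, -0.0047, 0.1613, 1],
  [0, 0, -0.0008, 0, -0.0047, 0.1613, 1],
], newtons=30)

```text
t: 31.95
tool_pos: [0.4659, 0.066, 0.0001]
tcp_rot: [0.0, 0.114, 0.993, -0.0]
ft_force: [-0.4, -0.7, 5.6]
gripper_width: 0.2
grip_force: 30.0
```

```bash
python3 -c "
from h import *
p=tp('must',-.012,-.055);print(p);go(p+[.12],10.25+180)"
```

```text
[np.float64(0.5169784066293058), np.float64(0.26274243908376793)]
t 31.95 turn [-0.0007  0.     -0.4077] shift [-0.0052  0.2031 -0.12  ] pos [4.659e-01 6.600e-02 1.000e-04] w 0.2 q7 0.39
```

In the tool's units: 0.203 m / 0.75 = 0.2707, -0.12 m / 0.75 = -0.16, -0.408 rad / 6.2832 = -0.0649.

Emit:
send_rows([
  [0, 0, 0, 0, 0, -0.04, 1],
  [0, 0, 0, 0, 0, -0.0933, 1],
  [0, 0, 0, 0, 0, -0.1467, 1],
  [0, 0, -0.0159, -0.0013, 0.04, -0.16, 1],
  [0, 0, -0.0318, -0.0027, 0.0933, -0.16, 1],
  [0, 0, -0.0477, -0.004, 0.1467, -0.16, 1],
  [0, 0, -0.0637, -0.0053, 0.2, -0.16, 1],
  [0, 0, -0.0649, -0.0067, 0.2467, -0.16, 1],
  [0, 0, -0.0649, -0.0067, 0.2707, -0.16, 1],
  [0, 0, -0.0649, -0.0067, 0.2707, -0.16, 1],
  [0, 0, -0.0649, -0.0067, 0.2707, -0.16, 1],
  [0, 0, -0.0649, -0.0067, 0.2707, -0.16, 1],
])

```text
t: 33.15
tool_pos: [0.5165, 0.2609, 0.1193]
tcp_rot: [-0.001, -0.089, 0.996, -0.001]
ft_force: [0.8, 0.8, -1.0]
gripper_width: 0.2
grip_force: 30.0
```

```bash
python3 -c "
from h import *
p=tp('must',-.012,-.055);go(p+[.0045],10.25+180)
C=cam('scene');p,d=bot.snapshot('scene');P=cloud(C,d);Z=P[...,2]
m=((Z>.09)&(Z<.145)&(p[...,2]>60)&(p[...,2]>p[...,0].astype(int)+8)&(abs(P[...,0]-.53)<.14)&(abs(P[...,1]-.26)<.1)).astype(np.uint8)
q=P[m>0];r=cv2.minAreaRect(q[:,:2].astype(np.float32));print(m.sum(),r)
e=q[q[:,0].argsort()];print('low-x end z',np.median(e[:60,2]),'high-x',np.median(e[-60:,2]))"
```

```text
t 33.15 turn [-0.0018 -0.0014 -0.001 ] shift [-0.001   0.0019  0.1148] pos [0.5165 0.2609 0.1193] w 0.2 q7 0.66
744 ((0.5575951337814331, 0.26851263642311096), (0.13328611850738525, 0.04181824252009392), 4.517922878265381)
low-x end z 0.13345385371396684 high-x 0.1291226916682886
```

In the tool's units: 0.114 m / 0.75 = 0.152, 0.113 m / 0.75 = 0.1507.

Emit:
send_rows([
  [0, 0, 0, 0, 0, 0.0533, 1],
  [0, 0, 0, 0, 0, 0.1067, 1],
  [0, 0, 0, 0, 0, 0.14, 1],
  [0, 0, 0, 0, 0, 0.148, 1],
  [0, 0, 0, 0, 0, 0.1507, 1],
  [0, 0, 0, 0, 0, 0.152, 1],
  [0, 0, 0, 0, 0, 0.152, 1],
  [0, 0, 0, 0, 0, 0.152, 1],
])

```text
t: 34.0
tool_pos: [0.5173, 0.263, 0.007]
tcp_rot: [0.001, -0.089, 0.996, 0.0]
ft_force: [0.3, 0.0, -0.8]
gripper_width: 0.208
grip_force: 30.0
```

In the tool's units: 0.003 m / 0.75 = 0.004, 0.001 m / 0.75 = 0.0013.

Emit:
send_rows([
  [0, 0, 0, 0, 0, 0.0013, 1],
  [0, 0, 0, 0, 0, 0.0027, 1],
  [0, 0, 0, 0, 0, 0.004, 1],
  [0, 0, 0, 0, 0, 0.004, 1],
  [0, 0, 0, 0, 0, 0.004, 1],
])

```text
t: 34.5
tool_pos: [0.5169, 0.2628, 0.0042]
tcp_rot: [0.0, -0.089, 0.996, -0.001]
ft_force: [-3.7, -2.9, 14.0]
gripper_width: 0.198
grip_force: 30.0
```

In the tool's units: -0.28 m / 0.75 = -0.3733, -0.001 m / 0.75 = -0.0013.

Emit:
send_rows([
  [0, 0, 0, 0, 0, -0.0013, 1],
  [0, 0, 0, 0, 0, -0.0013, 0.5],
  [0, 0, 0, 0, 0, -0.0013, 0.5],
  [0, 0, 0, 0, 0, -0.0013, 0.5],
  [0, 0, 0, 0, 0, -0.0013, 0.5],
  [0, 0, 0, 0, 0, -0.0013, 0.5],
  [0, 0, 0, 0, 0, -0.04, 0.5],
  [0, 0, 0, 0, 0, -0.1067, 0.5],
  [0, 0, 0, 0, 0, -0.1733, 0.5],
  [0, 0, 0, 0, 0, -0.24, 0.5],
  [0, 0, 0, 0, 0, -0.3067, 0.5],
  [0, 0, 0, 0, 0, -0.3733, 0.5],
  [0, 0, 0, 0, 0, -0.3733, 0.5],
  [0, 0, 0, 0, 0, -0.3733, 0.5],
])

```text
t: 35.9
tool_pos: [0.5171, 0.2629, 0.2836]
tcp_rot: [0.001, -0.089, 0.996, -0.0]
ft_force: [-0.5, 0.0, -0.9]
gripper_width: 0.503
grip_force: 0.0
```

```bash
python3 lid.py | grep -v blue.-0.[456]; python3 -c "
from h import *
a=bot.snapshot('side')[0];b=cv2.imread('pics/sc_now.png');cv2.imwrite('pics/end.png',np.hstack([cv2.resize(b[90:450,200:560],(400,400)),cv2.resize(a[120:480,150:510],(400,400))]))"
```

```text
scene [0.5786 0.3979] 0.031 blue -0.0529 0.7086 must 0.0727 0.067
scene [0.441  0.3719] 0.0305 blue -0.1841 0.6598 must -0.0674 0.0659
scene [0.6406 0.0483] 0.0288 blue 0.0672 0.3745 must 0.0715 -0.288
scene [ 0.5924 -0.2557] 0.0312 blue 0.0709 0.0667 must -0.03 -0.5786
side [0.4394 0.3704] 0.0316 blue -0.1854 0.6581 must -0.0692 0.0647
side [0.5758 0.3968] 0.0314 blue -0.0554 0.7071 must 0.0698 0.0665
side [0.636  0.0487] 0.0293 blue 0.0625 0.3741 must 0.067 -0.2868
side [ 0.2402 -1.4265] 0.3062 blue -0.079 -1.1467 must -0.585 -1.6681
```

View pics/end.png

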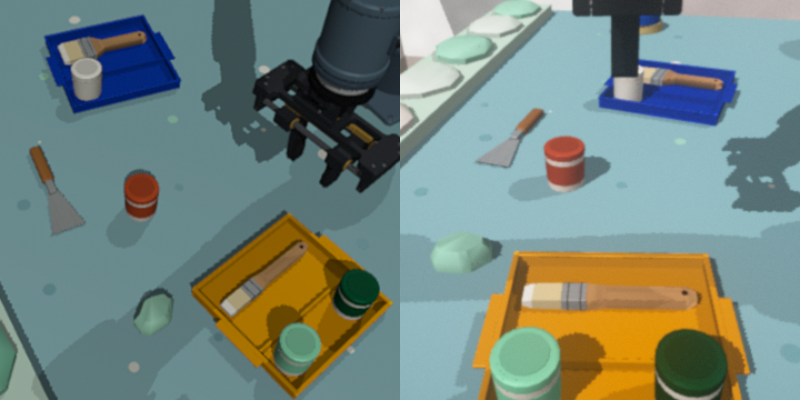

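Both kits are complete. The mint tub (300,345), dark green tub (357,292) and narrow brush (265,278) are in the mustard tray, and the blue tray is as checked before. The bystanders have not moved.

```bash
python3 -c "
from cell import bot
print(bot.finish_job())"
```

```text
the job is handed in; nothing more can be done
None
```

Both kits are made up and the job is handed in at about 36 s: all tubs are upright in the narrow bays, both brushes lie flat and lengthwise in the wide bays, and the terracotta tub, stone and scraper were left in place; one grasp of the wide brush closed above it and was redone lower.

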